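# Set the watch winder's dial and start it

## Robot

A 6-joint arm with a two-finger parallel gripper is mounted at the origin on the work surface. World frame = base frame: x ahead of the robot, y to its left, z up, the work surface at z = 0. Lengths are in m, angles in rad, forces in N, time in s.
With the tool pointing down it reaches from about 0.275 to 0.775 m from the base axis. Payload 14.6 kg.
Tool frame: the origin (TCP) lies midway between the tips of the shut fingers; the grasp point (between the pads) lies 19 mm behind it; z points along the fingers, y is the direction in which the jaws open and shut (so a half turn about z gives the same grasp; the last joint's range is limited). The gripper opens to 85 mm and grips with 20 to 120 N. Pads are 22 mm wide; open, the fingers measure 114 mm over their backs; the gripper's body (76 mm by 85 mm) begins 54 mm behind the grasp point. The pads swing forward as they close: fully open they stand 13 mm farther back than shut.
Start: joints at [1.173, 0.263, -0.048, 1.259, 0, 1.415], TCP at [0.126, 0.51, 0.231] pointing down, gripper open.
Joint ranges: [-2.65, 2.65], [-0.89, 1.7], [-1.18, 1.37], [-2.13, 2.11], [-1.35, 1.29], [-3.14, 3.14]. Speed limits (rad/s): [1.89, 1.89, 2.57, 2.79, 3.14, 3.14].

## Interface

Orientations are given as a rotation vector (axis times angle).
In Python, from rig import manip gives the robot as it stands.
- The arm moves only by the tool play_rows, never from a script. Its arguments are lists of equal length, an entry for each row: "jaw": the gripper's target within -1 to 1 (fully open at 1, half-way at 0, shut at -1); "slide": the shift along the tool's x, y, z in m, a list of three; "rot": the turn, a rotation vector about the tool's x, y, z in rad, a list of three. In form: {"jaw": [jaw, ...], "slide": [[dx, dy, dz], ...], "rot": [[ax, ay, az], ...]}. A call has exactly 10 rows; each row is the pose to reach, as a shift and turn from the pose commanded when the call began, along the tool's axes at that moment; what a row does not reach only later rows make up. A row lasts 1/12 s, in which the tool goes at most 41.7 mm and 7.16 degrees, less where a joint would pass 70% of its speed; a pose out of reach is approached as far as the arm can. A call with a gripper value outside its range is refused whole. The fingers move at their own pace and stop on an object; "newtons" is the grip in N (left out, the last holds). Time passes only in rows, so rows that repeat a pose let the fingers close, or fill a call up. It gives the time, the measured TCP pose, the force and the opening at its end, in the units of the state.
- manip.state(): the state, without advancing time (a new reading comes with each control period).
- manip.grab_frame(name): name is "scene" or "top"; returns a dict with "image" (400x640x3 uint8, red, green, blue), "fx", "fy", "cx", "cy" (pixels), "R" (3x3) and "t" (3): a world point X has camera coordinates R X + t. Camera axes: x right, y down, z forward; pixel columns grow to the right and rows downward; lengths in m; the calibration is good to about 2 mm. A picture is of the moment at which its call begins. There is no depth.
- manip.finish_job(): hands the job in, once; it reports no verdict.
The state is a dict: "clock": time; "joints": joint angles; "joint_velocities": joint speeds; "tau": joint torques, N m; "tcp_pos": TCP position; "eef_rot": TCP orientation; "force": force on the tool from outside, world axes, zero at the start; "wrist_torque": the same for the moment, N m; "finger_gap": opening from 0.0 (shut) to 1.0 (fully open).
Only numpy, scipy, OpenCV 4.12 (cv2) and the standard library are available. Lean on these libraries where they do the work, as an engineer would, in place of code of your own. Each camera call takes 0.05 s, during which the arm holds its last target.

## Task

Set the watch winder: with your fingertips, gently push the steel peg on the black dial round until the dial's white index mark lines up with the green line on the scale ring, then press the orange start button all the way down and let go. Push only: do not pinch the dial or its peg, press start only when the dial is set, and leave the lid shut and everything else on the shelf where it is.

Things in the scene. Friction and masses are not known exactly. Their poses are not given: they have to be found in the camera images.
- case: fixed grey watch-winder case, 200 (its x) x 340 (its y) x 60 mm high; origin at the centre of its underside, z up. The glass lid covers its +y half; its -y half is the flat control deck, 60 mm above the shelf, with the dial on a scale ring (axis at case x = 35 mm, y = -85 mm) and the start button (case x = -72 mm, y = -85 mm)
- lid (a joint): hinged smoked glass lid over the watches, 180 x 150 mm, its top 92 mm above the shelf, centre at case x = 2 mm, y = 85 mm; 0 = shut, radians open; it stays shut by its weight
- scale: fixed silver scale ring around the dial, 126 mm across, 3 mm thick, lying on the deck; origin at the centre of its underside, on the dial's axis; z up, its x axis points to the green target line. Short dark lines stand every 15 degrees; the single broad green line (5 x 17 mm, radial) is the target. The ring cannot turn
- target_line (a point): inner end of the green target line, 44 mm from the dial's axis, 3 mm above the deck
- dial: black knurled dial, 88 mm across, 12 mm thick, lying on the scale ring; origin on its axis at the centre of its underside (63 mm above the shelf); z up = its axis, its x axis points to its white index mark. It turns freely either way without stops about its vertical axis, against a bearing friction of about 0.08 N m (about 3 N at the peg), and stays where it is left.
- peg_top (a point): centre of the top of the upright round steel finger peg, 12 mm in diameter and 20 mm tall, that stands on the dial 28 mm from its axis, on the line towards the index mark; this point is 32 mm above the dial's underside (95 mm above the shelf)
- index_mark (a point): outer end of the white index mark (a 5 mm wide stripe from the middle of the dial past the peg to its rim), 44 mm from the axis, on the dial's top edge (75 mm above the shelf)
- start_top (a point): centre of the top of the round orange start button, 26 mm across, in a black housing; pressed straight down
- start (a joint): travel of the start button, 0 = up, 0.006 m = fully down; it counts as pressed past 0.004 m; sprung, about 4 N when fully down
- watch_stand: loose bystander: stainless steel watch stand: 80 mm round foot, 143 mm high, horizontal 36 mm x 100 mm bar on a thin post; origin at the centre of its underside
- ring_tray: loose bystander: white ceramic ring tray, 110 mm across, 22 mm high; origin at the centre of its underside
- sunglasses_stand: loose bystander: black plastic sunglasses stand with a pair of brown sunglasses: 90 mm square foot, 160 mm high, glasses' arms reach 130 mm to its +x side; origin at the centre of its underside
- cufflink_cup: loose bystander: white silicone cufflink cup, 68 mm across, 50 mm high; origin at the centre of its underside
- cologne: loose bystander: amber glass bottle with brass cap, 48 mm across, 100 mm high; origin at the centre of its underside
- cufflink_box: loose bystander: blue cufflink box 50 x 50 x 28 mm, standing on the glass lid; origin at the centre of its underside

How it is judged:
On the way, in this order (a step that is already met when the one before it is completed fails the run):
1. the index mark lines up with the green line (horizontal distance between index_mark and target_line below 0.0035 m), for 0.2 s.
2. the start button is pressed down with the dial set (value of joint start above 0.004 m and horizontal distance between index_mark and target_line below 0.0035 m), for 0.1 s.
At the end, for the whole second after the job is handed in: The outer end of the index mark is within 3.5 mm (about 4.5 degrees) of the green line's direction and the dial is at rest, the start button has been pressed past 4 mm and is up again, the lid is shut, and every loose thing is within 20 mm of where it stood (horizontal distance between index_mark and target_line below 0.0035 m and value of joint start below 0.0015 m and angular speed of dial below 0.05 rad/s and value of joint lid below 0.1 rad and distance of each of watch_stand, ring_tray, sunglasses_stand, cufflink_cup, cologne, cufflink_box from where it was at the start of the episode below 0.02 m); the robot touches nothing.
It fails at once if a loose thing was lifted, tipped or shifted (over 20 mm) (distance of any of watch_stand, ring_tray, sunglasses_stand, cufflink_cup, cologne, cufflink_box from where it was at the start of the episode above 0.02 m).
It fails at once if the start button was pressed while the index mark was off the green line (value of joint start above 0.004 m and not (horizontal distance between index_mark and target_line below 0.0035 m)).
It fails at once if the dial was pinched or forced (over 25 N from the fingers) (contact force between the fingers and dial above 25 N).
It fails at once if the glass lid was opened (value of joint lid above 0.1 rad).
It also fails if it takes over 67 s, if anything falls off the work surface, if the arm or the gripper's body presses on something with over 40 N, if the wrist force passes 120 N, or if a joint passes its speed limit or range.

## Working session

There is one attempt and no reset: what is moved stays moved. The work goes in short steps, Python scripts to look and compute and a tool call to move; the robot and the scene stay as the last step left them, time stands still between calls to the robot, and variables do not carry over. Pictures are saved under pics/ and viewed, and the job is handed in when it is done.

Besides the shell and the picture viewer there is one more tool, called as name(argument=value, ...) on one line, values as JSON. play_rows: Moves the arm, as the interface text tells. Its arguments: {"type":"object","properties":{"jaw":{"type":"array","items":{"type":"number"}},"slide":{"type":"array","items":{"type":"array","items":{"type":"number"}}},"rot":{"type":"array","items":{"type":"array","items":{"type":"number"}}},"newtons":{"type":"number"}},"required":["jaw","slide","rot"]}

```bash
mkdir -p pics; ls; python3 - <<'E'
from rig import manip
import cv2,numpy as np
print(manip.state())
for n in("scene","top"):
    f=manip.grab_frame(n); cv2.imwrite(f"pics/{n}0.png",f["image"][:,:,::-1]); np.savez(f"{n}0.npz",**f)
    print(n,{k:np.round(f[k],4).tolist() for k in f if k!="image"})
E
```

```text
pics
{'clock': 0.0, 'joints': array([ 1.17270298e+00,  2.63533008e-01, -4.89174697e-02,  1.25941089e+00,
       -2.68373297e-05,  1.41546814e+00]), 'joint_velocities': array([-0.00066495,  0.00094169, -0.00026536,  0.00043671,  0.00066521,
       -0.00055887]), 'tau': array([-3.94961608e-04, -6.37610865e+01,  3.84566832e+01,  1.36254245e-02,
       -2.17824736e-04,  9.62042861e-06]), 'tcp_pos': array([0.12612425, 0.50934617, 0.23082702]), 'eef_rot': array([-3.80366727e-01, -3.11821376e+00,  1.62069792e-03]), 'force': array([ 0.32389253,  0.06522814, -0.01169771]), 'wrist_torque': array([-0.0139021 ,  0.03992836, -0.00780831]), 'finger_gap': 1.0013472701733364}
scene {'fx': 475.389, 'fy': 475.389, 'cx': 318.9636, 'cy': 203.6343, 'R': [[-0.342, 0.9397, 0.0069], [0.6939, 0.2574, -0.6725], [-0.6337, -0.2252, -0.7401]], 't': [0.2778, -0.3695, 1.6725]}
top {'fx': 433.1801, 'fy': 433.1801, 'cx': 319.4755, 'cy': 199.5971, 'R': [[-0.0139, -0.9999, -0.0061], [-0.9878, 0.0147, -0.1552], [0.1552, 0.0039, -0.9879]], 't': [-0.018, 0.6397, 1.4002]}
```

View pics/scene0.png

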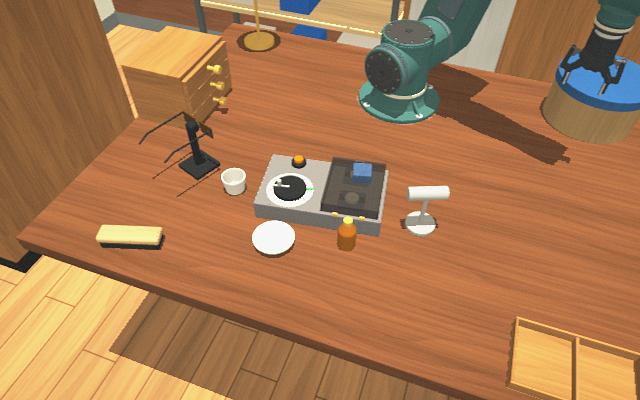

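View pics/top0.png

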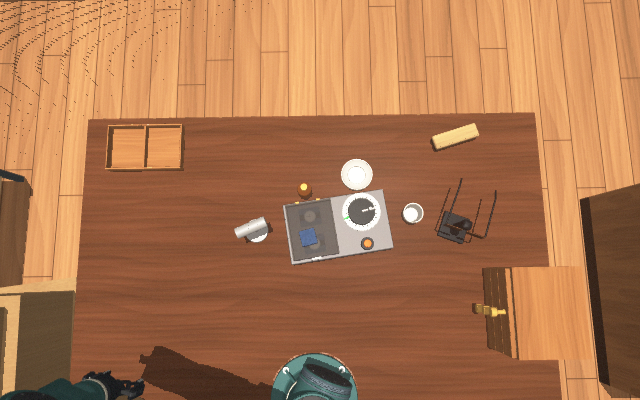

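```bash
python3 - <<'E'
import cv2
a=cv2.imread("pics/top0.png")[175:265,280:430]; cv2.imwrite("pics/topz.png",cv2.resize(a,None,fx=5,fy=5,interpolation=cv2.INTER_CUBIC))
a=cv2.imread("pics/scene0.png")[145:240,245:395]; cv2.imwrite("pics/scz.png",cv2.resize(a,None,fx=5,fy=5,interpolation=cv2.INTER_CUBIC))
E
```

```text
(no output)
```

View pics/topz.png

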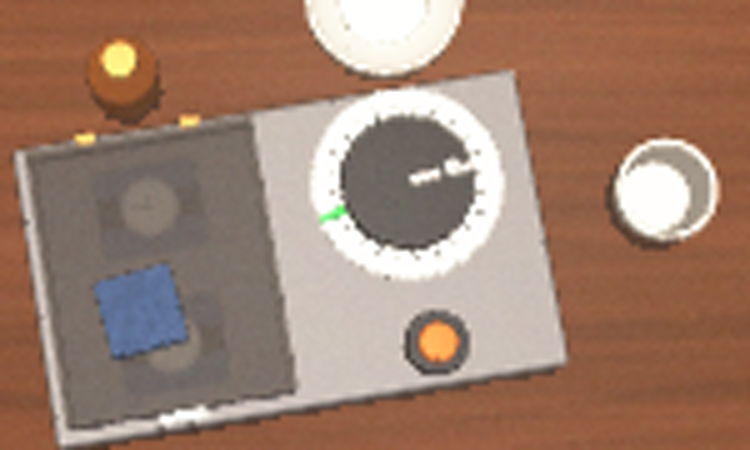

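View pics/scz.png

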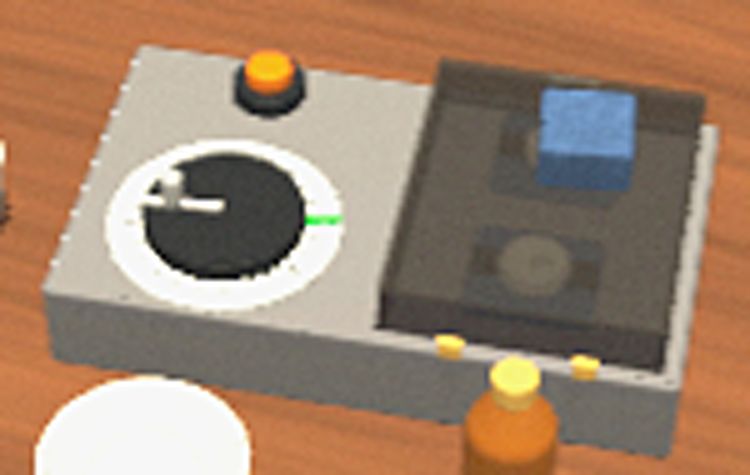

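```bash
cat > h.py <<'E'
import numpy as np,cv2
def ray(f,uv,z):
    uv=np.atleast_2d(uv).astype(float)
    R,t=f["R"],f["t"]; C=-R.T@t
    d=np.c_[(uv[:,0]-f["cx"])/f["fx"],(uv[:,1]-f["cy"])/f["fy"],np.ones(len(uv))]@R
    return C+d*((z-C[2])/d[:,2])[:,None]
def proj(f,X):
    c=np.atleast_2d(X)@f["R"].T+f["t"]; return np.c_[c[:,0]/c[:,2]*f["fx"]+f["cx"],c[:,1]/c[:,2]*f["fy"]+f["cy"]]
def circ(P):
    A=np.c_[2*P[:,:2],np.ones(len(P))]; s=np.linalg.lstsq(A,(P[:,:2]**2).sum(1),rcond=None)[0]
    return s[:2],np.sqrt(s[2]+s[0]**2+s[1]**2)
def px(m): 
    v,u=np.nonzero(m); return np.c_[u,v]
def masks(f):
    hsv=cv2.cvtColor(np.ascontiguousarray(f["image"]),cv2.COLOR_RGB2HSV); H,S,V=[hsv[...,i].astype(int) for i in range(3)]
    return dict(green=(abs(H-65)<20)&(S>110)&(V>90),orange=(abs(H-14)<6)&(S>170)&(V>200),dark=(V<90)&(S<60),white=(V>190)&(S<45),H=H,S=S,V=V)
E
python3 - <<'E'
from h import *
boxes={"top":(325,180,395,252),"scene":(250,150,325,215)}
for n in boxes:
    f=dict(np.load(n+"0.npz")); m=masks(f); x0,y0,x1,y1=boxes[n]
    roi=np.zeros((400,640),bool); roi[y0:y1,x0:x1]=1
    g=px(m["green"]&roi); o=px(m["orange"]&roi)
    print(n,"green",len(g),g.mean(0),ray(f,g.mean(0),.063)[0],"orange",len(o),o.mean(0),ray(f,o.mean(0),.075)[0])
    for k,z in(("white",.063),("dark",.075)):
        nn,l,st,ce=cv2.connectedComponentsWithStats((m[k]&roi).astype(np.uint8)); i=1+st[1:,4].argmax()
        c=max(cv2.findContours((l==i).astype(np.uint8),cv2.RETR_EXTERNAL,cv2.CHAIN_APPROX_NONE)[0],key=len)
        h=cv2.convexHull(c)[:,0]
        print(k,st[i],circ(ray(f,h,z)))
E
```

```text
top green 5 [346.8 217.2] [ 0.57727708 -0.11645074  0.063     ] orange 10 [366.8 243.1] [ 0.4906842  -0.17842629  0.075     ]
white [ 331  190   62   62 2306] (array([ 0.56221518, -0.16158494]), np.float64(0.11424914462508842))
dark [361 241   8   9  14] (array([ 0.48888925, -0.17594405]), np.float64(0.01827037301152725))
scene green 13 [308.76923077 188.46153846] [ 0.57718108 -0.11538909  0.063     ] orange 28 [298.53571429 159.07142857] [ 0.48978954 -0.17952771  0.075     ]
white [ 254  155   71   59 2273] (array([ 0.57119145, -0.15677256]), np.float64(0.12382825979079376))
dark [274 176  32  25 569] (array([ 0.60337456, -0.16087891]), np.float64(0.044560796510392485))
```

```bash
python3 - <<'E'
from h import *
boxes={"top":(335,185,385,235,(361,212)),"scene":(262,168,316,210,(289,188))}
for n in boxes:
    f=dict(np.load(n+"0.npz")); m=masks(f); x0,y0,x1,y1,c0=boxes[n]
    print(n,"row",m["V"][c0[1],x0-8:x1+8].tolist())
    roi=np.zeros((400,640),bool); roi[y0:y1,x0:x1]=1
    for k,mm,z in(("ring",(m["V"]>225)&(m["S"]<40),.063),("dial",(m["V"]<(125)),.075)):
        nn,l,st,ce=cv2.connectedComponentsWithStats((mm&roi).astype(np.uint8)); i=1+st[1:,4].argmax()
        c=max(cv2.findContours((l==i).astype(np.uint8),cv2.RETR_EXTERNAL,cv2.CHAIN_APPROX_NONE)[0],key=len)
        h=cv2.convexHull(c)[:,0]
        print(k,st[i],circ(ray(f,h,z)))
E
```

```text
top row [125, 124, 124, 123, 120, 124, 207, 202, 206, 205, 205, 205, 203, 209, 210, 246, 255, 255, 255, 254, 244, 89, 111, 106, 111, 110, 109, 108, 109, 112, 110, 108, 109, 110, 107, 115, 127, 110, 109, 105, 106, 106, 105, 109, 106, 106, 103, 115, 251, 255, 255, 255, 255, 246, 204, 201, 199, 199, 202, 190, 122, 151, 151, 152, 152, 151]
ring [342 193  39  38 559] (array([ 0.5970325 , -0.16350815]), np.float64(0.06361333571726163))
dial [348 199  27  26 511] (array([ 0.59511486, -0.16228852]), np.float64(0.04311380991883166))
scene row [182, 187, 189, 188, 185, 198, 207, 206, 201, 203, 202, 201, 247, 249, 248, 248, 249, 251, 255, 154, 53, 62, 63, 64, 65, 63, 58, 61, 64, 63, 63, 59, 61, 55, 61, 64, 60, 64, 64, 60, 64, 67, 62, 66, 66, 62, 66, 66, 59, 64, 63, 52, 216, 252, 249, 248, 248, 249, 250, 223, 201, 203, 201, 205, 203, 204, 202, 202, 204, 197]
ring [266 173  48  34 593] (array([ 0.59706217, -0.1636865 ]), np.float64(0.06398102127713144))
dial [274 176  32  25 590] (array([ 0.60343292, -0.16060001]), np.float64(0.04508188301152175))
```

```bash
cat >> h.py <<'E'
C0=np.array([.597,-.1636])
def angles(f,n,dark=False):
    m=masks(f); V=m["V"]
    # green
    g=px((m["green"])); G=ray(f,g,.063)[:,:2]-C0; r=np.hypot(*G.T); k=(r<.066)&(r>.04); G=G[k]
    w=(m["H"]*0+m["S"][...])[g[k][:,1],g[k][:,0]].astype(float)
    gm=(G*w[:,None]).sum(0)/w.sum()
    vv,uu=np.mgrid[0:400,0:640]; P=ray(f,np.c_[uu.ravel(),vv.ravel()],.075)[:,:2]-C0
    r=np.hypot(*P.T); lim=.040
    s=(r<lim)&(V.ravel()>(150 if n=="top" else 110))&(m["S"].ravel()<60)
    Q=P[s]
    return np.degrees(np.arctan2(gm[1],gm[0])),np.hypot(*gm),Q,V.ravel()[s],np.c_[uu.ravel(),vv.ravel()][s]
E
python3 - <<'E'
from h import *
for n in("top","scene"):
    f=dict(np.load(n+"0.npz")); a,r,Q,v,uv=angles(f,n); print(n,a,r)
    for q,vv,p in zip(Q,v,uv): print(p,vv,np.round(np.hypot(*q)*1000,1),np.round(np.degrees(np.arctan2(q[1],q[0])),1))
E
```

```text
top 112.71831118902439 0.05112015962836548
[370 206] 163 32.6 -63.1
[369 207] 241 28.1 -66.0
[370 207] 244 31.1 -68.5
[371 207] 238 34.2 -70.6
[372 207] 152 37.3 -72.3
[367 208] 154 20.7 -66.6
[369 208] 253 26.8 -72.3
[370 208] 250 30.0 -74.3
[371 208] 245 33.1 -75.9
[372 208] 253 36.3 -77.3
[373 208] 255 39.5 -78.4
[363 209] 159 7.8 -48.6
[364 209] 214 10.4 -60.8
[365 209] 220 13.4 -67.8
[366 209] 254 16.4 -72.3
[367 209] 254 19.5 -75.4
[369 209] 194 25.9 -79.2
[370 209] 247 29.1 -80.5
[371 209] 217 32.4 -81.6
[372 209] 181 35.6 -82.4
[373 209] 155 38.8 -83.1
[362 210] 254 3.1 -52.5
[363 210] 254 6.0 -72.3
[364 210] 255 9.2 -78.8
[365 210] 255 12.4 -82.0
[366 210] 217 15.6 -83.8
[367 210] 213 18.9 -85.0
[362 211] 193 2.8 -121.1
[363 211] 230 5.8 -104.6
[364 211] 163 9.0 -99.7
[365 211] 155 12.3 -97.3
scene 112.07770213871741 0.05148501330892122
[285 176] 116 39.8 -140.4
[279 179] 251 38.9 -111.5
[280 179] 233 36.9 -114.4
[281 179] 122 35.0 -117.5
[278 180] 250 38.4 -104.7
[279 180] 252 36.3 -107.2
[280 180] 249 34.1 -110.0
[281 180] 163 32.1 -113.1
[277 181] 192 38.6 -97.9
[278 181]
[... 586 characters left out ...]
3.3 -75.0
[278 185] 153 30.6 -75.4
[279 185] 162 28.0 -76.0
[280 185] 153 25.3 -76.7
[281 185] 255 22.6 -77.5
[282 185] 255 20.0 -78.6
[283 185] 255 17.3 -80.0
[284 185] 255 14.7 -81.8
[285 185] 255 12.1 -84.5
[286 185] 255 9.5 -88.7
[287 185] 255 7.0 -95.9
[288 185] 255 4.8 -110.3
[289 185] 196 3.2 -143.0
[276 186] 130 35.6 -68.6
[277 186] 118 33.0 -68.5
[278 186] 123 30.3 -68.4
[279 186] 124 27.6 -68.3
[281 186] 157 22.2 -67.9
[282 186] 211 19.6 -67.7
[283 186] 213 16.9 -67.4
[284 186] 228 14.2 -67.0
[285 186] 246 11.5 -66.4
[286 186] 254 8.9 -65.4
[287 186] 255 6.2 -63.6
[288 186] 255 3.5 -59.0
[289 186] 180 1.0 -30.3
[286 187] 112 9.7 -42.8
[287 187] 128 7.4 -33.5
[288 187] 123 5.5 -16.8
```

```bash
cat >> h.py <<'E'
from scipy.spatial.transform import Rotation as Ro
def totool(s,goal,yaw):
    "goal xyz, tool x yaw deg, tool down -> slide, rot in tool frame of s"
    R=Ro.from_rotvec(s["eef_rot"]); y=np.radians(yaw)
    x=np.array([np.cos(y),np.sin(y),0]); z=np.array([0,0,-1.]); G=Ro.from_matrix(np.c_[x,np.cross(z,x),z])
    return R.inv().apply(np.array(goal)-s["tcp_pos"]),(R.inv()*G).as_rotvec()
E
python3 - <<'E'
from h import *; from rig import manip
print(totool(manip.state(),[.631,-.185,.22],-168))
E
```

```text
(array([-0.65699827, -0.55260973,  0.01130125]), array([-8.71859174e-04, -3.35350291e-04, -4.52246099e-01]))
```

play_rows(jaw=[-1,-1,-1,-1,-1,-1,-1,-1,-1,-1], newtons=20, slide=[[-0.03,-0.025,0],[-0.06,-0.05,0],[-0.09,-0.076,0],[-0.12,-0.101,0],[-0.15,-0.126,0],[-0.18,-0.151,0],[-0.21,-0.177,0],[-0.24,-0.202,0],[-0.27,-0.227,0],[-0.3,-0.252,0]], rot=[[0,0,-0.02],[0,0,-0.04],[0,0,-0.06],[0,0,-0.08],[0,0,-0.1],[0,0,-0.12],[0,0,-0.14],[0,0,-0.16],[0,0,-0.18],[0,0,-0.2]])

```text
clock: 0.93
tcp_pos: [0.3574, 0.191, 0.2313]
eef_rot: [0.066, 3.141, 0.0]
force: [0.7, 1.1, -0.2]
finger_gap: 0.003
```

```bash
python3 - <<'E'
from h import *; from rig import manip
s=manip.state(); print(s["clock"],s["tcp_pos"],s["joints"],s["finger_gap"],totool(s,[.631,-.185,.22],-168))
E
```

```text
0.9333 [0.35738325 0.19103556 0.23130508] [ 2.89121406e-01  5.74677959e-02 -3.05966612e-01  1.20726267e+00
  4.54297255e-05  3.30955040e-01] 0.002932980073664974 (array([-0.28910281, -0.36426438,  0.01130055]), array([ 6.48812721e-05,  8.81358877e-05, -2.51273142e-01]))
```

play_rows(jaw=[-1,-1,-1,-1,-1,-1,-1,-1,-1,-1], slide=[[-0.025,-0.031,0],[-0.05,-0.062,0],[-0.075,-0.094,0],[-0.1,-0.125,0.002],[-0.125,-0.156,0.004],[-0.15,-0.188,0.006],[-0.175,-0.219,0.008],[-0.2,-0.25,0.01],[-0.225,-0.282,0.011],[-0.25,-0.314,0.011]], rot=[[0,0,-0.025],[0,0,-0.05],[0,0,-0.075],[0,0,-0.1],[0,0,-0.125],[0,0,-0.15],[0,0,-0.175],[0,0,-0.2],[0,0,-0.225],[0,0,-0.25]])

```text
clock: 1.77
tcp_pos: [0.5938, -0.1334, 0.2197]
eef_rot: [0.326, -3.124, -0.001]
force: [0.8, 0.8, 0.1]
finger_gap: 0.001
```

```bash
python3 - <<'E'
from h import *; from rig import manip
s=manip.state(); print(s["clock"],s["tcp_pos"],s["joints"],s["finger_gap"],totool(s,[.631,-.185,.12],-168))
for n in("scene","top"):
    f=manip.grab_frame(n); a=f["image"][:,:,::-1]; a=a[100:260,220:420] if n=="scene" else a[140:300,260:460]
    cv2.imwrite(f"pics/{n}1.png",cv2.resize(a,None,fx=3,fy=3,interpolation=cv2.INTER_CUBIC))
E
```

```text
1.7667 [ 0.59376192 -0.13339649  0.21971131] [-3.54838486e-01  4.12926604e-01  1.48423060e-01  1.30706805e+00
  3.42006833e-05 -5.63051082e-01] 0.0008285004467024188 (array([-0.02583031, -0.05823065,  0.09966909]), array([ 0.00044312, -0.00063706, -0.00122693]))
```

View pics/scene1.png

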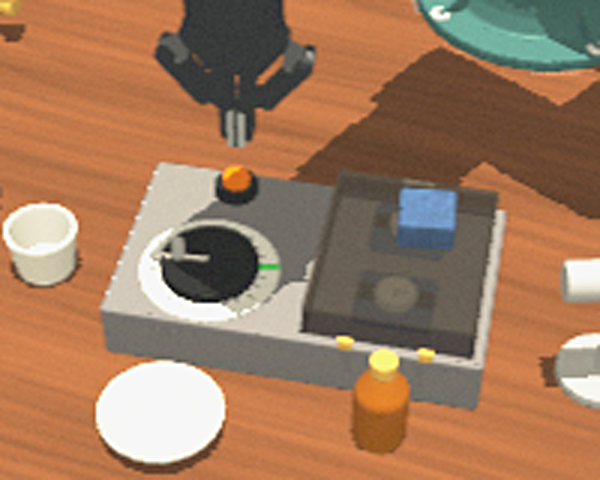

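play_rows(jaw=[-1,-1,-1,-1,-1,-1,-1,-1,-1,-1], slide=[[-0.013,-0.029,0],[-0.026,-0.058,0],[-0.026,-0.058,0],[-0.026,-0.058,0.025],[-0.026,-0.058,0.05],[-0.026,-0.058,0.075],[-0.026,-0.058,0.1],[-0.026,-0.058,0.1],[-0.026,-0.058,0.1],[-0.026,-0.058,0.1]], rot=[[0,0,0],[0,0,0],[0,0,0],[0,0,0],[0,0,0],[0,0,0],[0,0,0],[0,0,0],[0,0,0],[0,0,0]])

```text
clock: 2.7
tcp_pos: [0.631, -0.1829, 0.1217]
eef_rot: [-0.325, 3.124, -0.001]
force: [0.8, 0.0, 0.3]
finger_gap: -0.0
```

```bash
python3 - <<'E'
from h import *; from rig import manip
s=manip.state(); print(s["clock"],s["tcp_pos"],s["finger_gap"],totool(s,[.631,-.185,.083],-168))
for n in("scene","top"):
    f=manip.grab_frame(n); a=f["image"][:,:,::-1]; a=a[130:230,240:365] if n=="scene" else a[170:270,295:420]
    cv2.imwrite(f"pics/{n}2.png",cv2.resize(a,None,fx=5,fy=5,interpolation=cv2.INTER_CUBIC))
    print(n,[proj(f,p)[0].round(1) for p in(s["tcp_pos"],[*C0,.075],[.603,-.191,.095])])
E
```

```text
2.7 [ 0.63096934 -0.18289145  0.12174331] -0.00028778059632648836 (array([ 0.00044416, -0.00204249,  0.03874431]), array([-0.000703  ,  0.00103246, -0.00206215]))
scene [array([276.6, 180.1]), array([289.3, 185.8]), array([278.6, 179.5])]
top [array([368.3, 198. ]), array([361.3, 210.6]), array([370.3, 207.8])]
```

View pics/scene2.png

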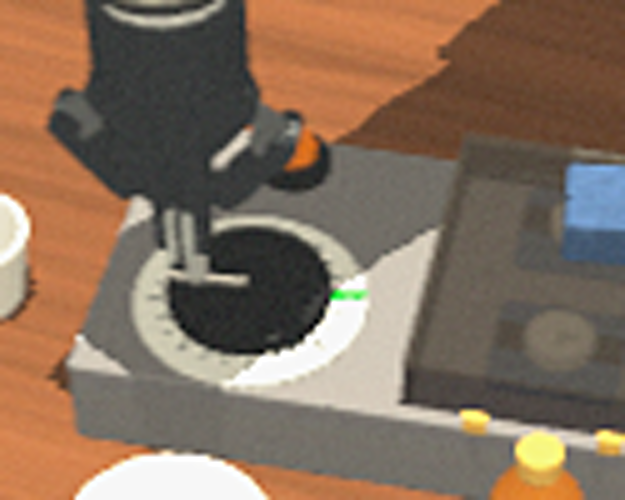

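View pics/top2.png

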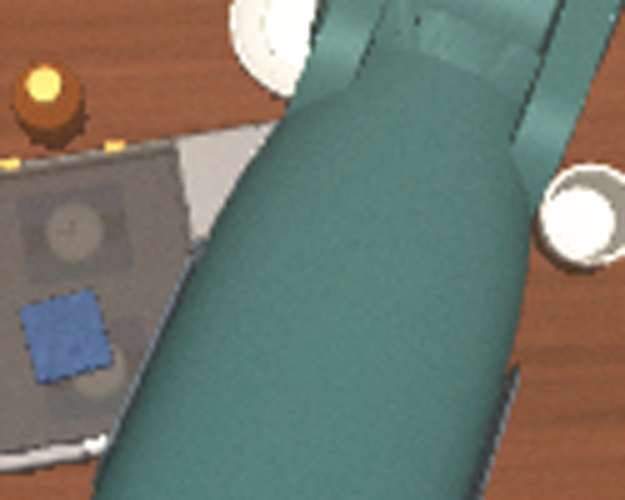

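play_rows(jaw=[-1,-1,-1,-1,-1,-1,-1,-1,-1,-1], slide=[[0,-0.001,0.006],[0,-0.002,0.012],[0,-0.002,0.018],[0,-0.002,0.024],[0,-0.002,0.03],[0,-0.002,0.035],[0,-0.002,0.038],[0,-0.002,0.038],[0,-0.002,0.038],[0,-0.002,0.038]], rot=[[0,0,0],[0,0,0],[0,0,0],[0,0,0],[0,0,0],[0,0,0],[0,0,0],[0,0,0],[0,0,0],[0,0,0]])

```text
clock: 3.63
tcp_pos: [0.6311, -0.185, 0.0825]
eef_rot: [-0.325, 3.124, -0.0]
force: [-0.2, -0.6, -0.3]
finger_gap: 0.0
```

```bash
python3 - <<'E'
from h import *; from rig import manip
s=manip.state(); print(s["clock"],s["tcp_pos"],s["force"],totool(s,[.6194,-.1875,.083],-168))
for n in("scene",):
    f=manip.grab_frame(n); a=f["image"][:,:,::-1]; a=a[130:230,240:365]
    cv2.imwrite(f"pics/{n}3.png",cv2.resize(a,None,fx=6,fy=6,interpolation=cv2.INTER_CUBIC))
    print(n,[proj(f,p)[0].round(1) for p in(s["tcp_pos"],[*C0,.075],[.603,-.191,.095])])
E
```

```text
3.6333 [ 0.63111732 -0.18496799  0.08252819] [-0.17078417 -0.57747597 -0.27104014] (array([ 1.19874172e-02, -6.74245298e-05, -4.75873511e-04]), array([-0.00019867,  0.00033954, -0.00223695]))
scene [array([276.8, 190.5]), array([289.3, 185.8]), array([278.6, 179.5])]
```

View pics/scene3.png

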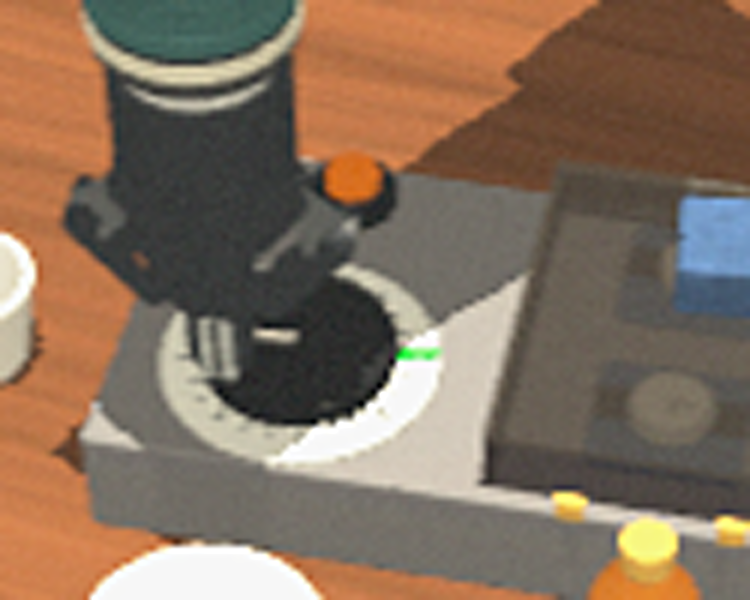

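play_rows(jaw=[-1,-1,-1,-1,-1,-1,-1,-1,-1,-1], slide=[[0.002,0,0],[0.004,0,0],[0.006,0,0],[0.007,0,0],[0.008,0,0],[0.009,0,0],[0.01,0,0],[0.011,0,0],[0.012,0,0],[0.012,0,0]], rot=[[0,0,0],[0,0,0],[0,0,0],[0,0,0],[0,0,0],[0,0,0],[0,0,0],[0,0,0],[0,0,0],[0,0,0]])

```text
clock: 4.52
tcp_pos: [0.6194, -0.1875, 0.0824]
eef_rot: [-0.325, 3.124, -0.0]
force: [2.9, 0.3, -1.1]
finger_gap: -0.001
```

```bash
python3 - <<'E'
from h import *; from rig import manip
s=manip.state(); print(s["clock"],s["tcp_pos"],s["force"],s["wrist_torque"])
c=np.array([.017,.028])
for i in range(1,11):
    a=np.radians(3.5*i); R=np.array([[np.cos(a),-np.sin(a)],[np.sin(a),np.cos(a)]]); print(np.round(c-R@c,4),round(a,3))
E
```

```text
4.5167 [ 0.61944052 -0.18749596  0.08236455] [ 2.89867381  0.31809326 -1.07695984] [-0.1160455  -0.58473476  0.00877181]
[ 0.0017 -0.001 ] 0.061
[ 0.0035 -0.0019] 0.122
[ 0.0054 -0.0026] 0.183
[ 0.0073 -0.0033] 0.244
[ 0.0092 -0.0038] 0.305
[ 0.0112 -0.0042] 0.367
[ 0.0131 -0.0045] 0.428
[ 0.0151 -0.0047] 0.489
[ 0.0171 -0.0048] 0.55
[ 0.0191 -0.0047] 0.611
```

play_rows(jaw=[-1,-1,-1,-1,-1,-1,-1,-1,-1,-1], slide=[[0.0017,-0.001,0],[0.0035,-0.0019,0],[0.0054,-0.0026,0],[0.0073,-0.0033,0],[0.0092,-0.0038,0],[0.0112,-0.0042,0],[0.0131,-0.0045,0],[0.0151,-0.0047,0],[0.0171,-0.0048,0],[0.0191,-0.0047,0]], rot=[[0,0,0.061],[0,0,0.122],[0,0,0.183],[0,0,0.244],[0,0,0.305],[0,0,0.367],[0,0,0.428],[0,0,0.489],[0,0,0.55],[0,0,0.611]])

```text
clock: 5.35
tcp_pos: [0.6018, -0.1959, 0.0824]
eef_rot: [0.634, 3.076, 0.0]
force: [2.8, 0.6, -0.5]
finger_gap: 0.003
```

```bash
cat > st.py <<'E'
from h import *; from rig import manip; import sys
s=manip.state(); R=Ro.from_rotvec(s["eef_rot"]); x=R.as_matrix()[:,0]; yaw=np.degrees(np.arctan2(x[1],x[0]))
cc=s["tcp_pos"]+R.apply([.017,.028,0])
print(s["clock"],s["tcp_pos"].round(4),"F tool",R.inv().apply(s["force"]).round(1),"yaw",yaw.round(1),"peg angle if contact",round((yaw+90+180)%360-180,1),"axis est",cc.round(4))
if len(sys.argv)>1:
    f=manip.grab_frame("scene"); a=f["image"][:,:,::-1][130:230,240:365]
    cv2.imwrite(f"pics/{sys.argv[1]}.png",cv2.resize(a,None,fx=6,fy=6,interpolation=cv2.INTER_CUBIC))
E
python3 st.py s4
```

```text
5.35 [ 0.6018 -0.1959  0.0824] F tool [-2.3  1.6  0.5] yaw 156.7 peg angle if contact -113.3 axis est [ 0.5972 -0.1634  0.0824]
```

View pics/s4.png

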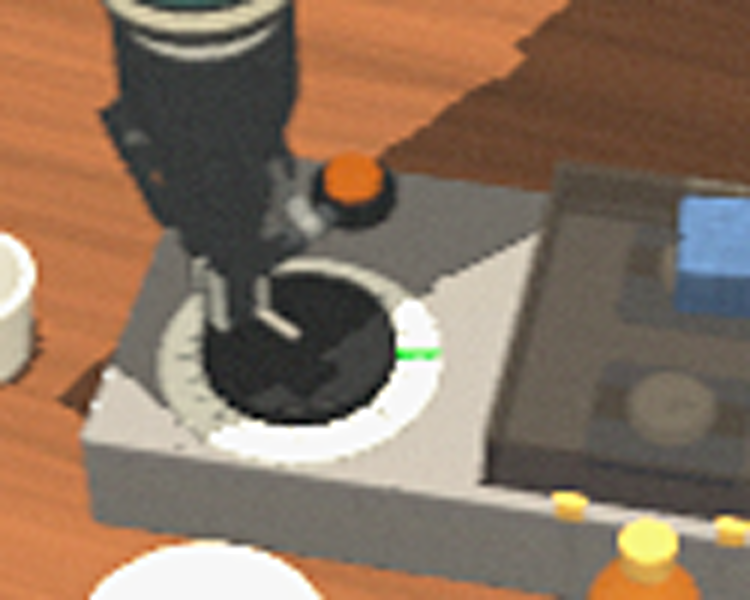

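The mark now runs from the dial centre (295,330 in the zoom) towards upper left, so the peg has turned with the finger, and the force is about 3 N. I'll continue with the same arc.

play_rows(jaw=[-1,-1,-1,-1,-1,-1,-1,-1,-1,-1], slide=[[0.0017,-0.001,0],[0.0035,-0.0019,0],[0.0054,-0.0026,0],[0.0073,-0.0033,0],[0.0092,-0.0038,0],[0.0112,-0.0042,0],[0.0131,-0.0045,0],[0.0151,-0.0047,0],[0.0171,-0.0048,0],[0.0191,-0.0047,0]], rot=[[0,0,0.061],[0,0,0.122],[0,0,0.183],[0,0,0.244],[0,0,0.305],[0,0,0.367],[0,0,0.428],[0,0,0.489],[0,0,0.55],[0,0,0.611]])

```text
clock: 6.23
tcp_pos: [0.5824, -0.193, 0.0825]
eef_rot: [1.528, 2.744, -0.0]
force: [3.2, -1.4, -0.5]
finger_gap: 0.0
```

```bash
python3 st.py
```

```text
6.2333 [ 0.5824 -0.193   0.0825] F tool [-2.8  2.   0.5] yaw 121.8 peg angle if contact -148.2 axis est [ 0.5973 -0.1638  0.0825]
```

play_rows(jaw=[-1,-1,-1,-1,-1,-1,-1,-1,-1,-1], slide=[[0.0017,-0.001,0],[0.0035,-0.0019,0],[0.0054,-0.0026,0],[0.0073,-0.0033,0],[0.0092,-0.0038,0],[0.0112,-0.0042,0],[0.0131,-0.0045,0],[0.0151,-0.0047,0],[0.0171,-0.0048,0],[0.0191,-0.0047,0]], rot=[[0,0,0.061],[0,0,0.122],[0,0,0.183],[0,0,0.244],[0,0,0.305],[0,0,0.367],[0,0,0.428],[0,0,0.489],[0,0,0.55],[0,0,0.611]])

```text
clock: 7.07
tcp_pos: [0.5682, -0.1794, 0.0825]
eef_rot: [2.283, 2.157, -0.001]
force: [1.7, -2.9, 0.1]
finger_gap: -0.005
```

```bash
python3 st.py s5
```

```text
7.0667 [ 0.5682 -0.1794  0.0825] F tool [-2.8  1.8 -0.1] yaw 86.8 peg angle if contact 176.8 axis est [ 0.5971 -0.164   0.0825]
```

View pics/s5.png

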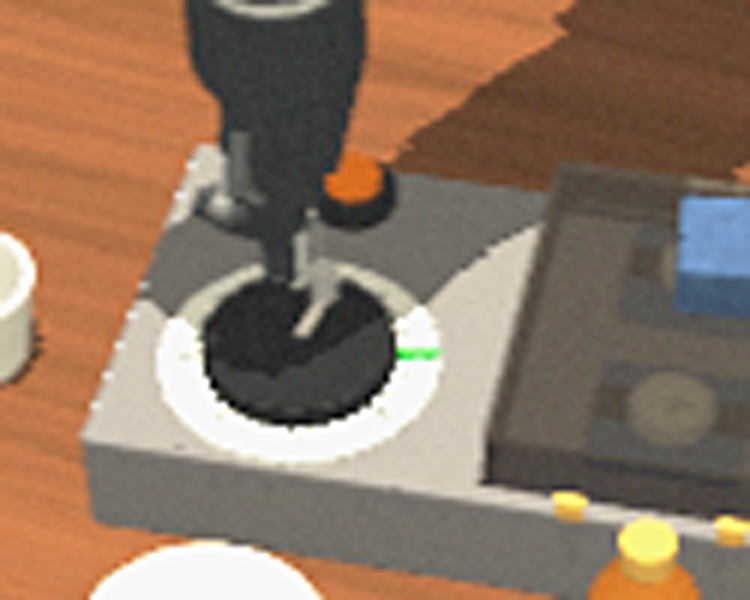

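play_rows(jaw=[-1,-1,-1,-1,-1,-1,-1,-1,-1,-1], slide=[[0.0017,-0.001,0],[0.0035,-0.0019,0],[0.0054,-0.0026,0],[0.0073,-0.0033,0],[0.0092,-0.0038,0],[0.0112,-0.0042,0],[0.0131,-0.0045,0],[0.0151,-0.0047,0],[0.0171,-0.0048,0],[0.0191,-0.0047,0]], rot=[[0,0,0.061],[0,0,0.122],[0,0,0.183],[0,0,0.244],[0,0,0.305],[0,0,0.367],[0,0,0.428],[0,0,0.489],[0,0,0.55],[0,0,0.611]])

```text
clock: 7.95
tcp_pos: [0.5643, -0.16, 0.0824]
eef_rot: [2.825, 1.372, -0.001]
force: [-0.8, -3.6, 1.6]
finger_gap: 0.002
```

```bash
python3 st.py s6
```

```text
7.95 [ 0.5643 -0.16    0.0824] F tool [-3.3  1.6 -1.6] yaw 51.8 peg angle if contact 141.8 axis est [ 0.5968 -0.164   0.0824]
```

View pics/s6.png

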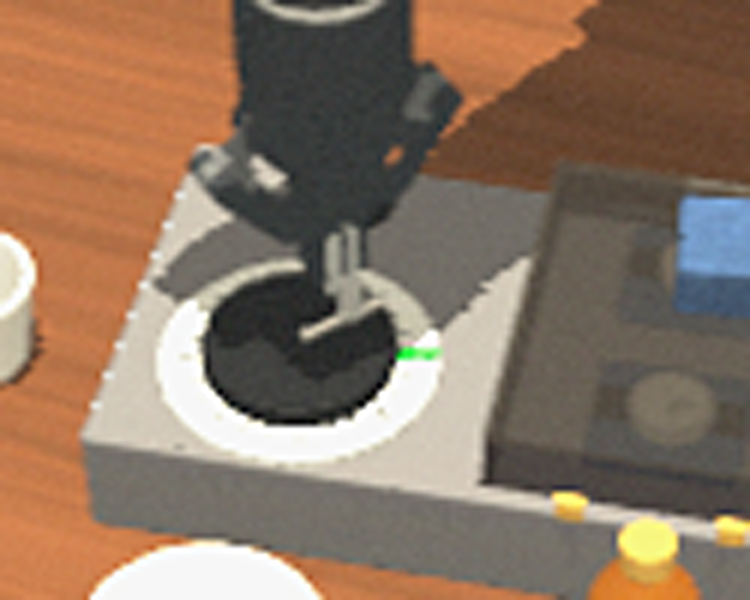

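```bash
cat > mk.py <<'E'
from h import *; from rig import manip
def mark(f,thr=150):
    m=masks(f); V=m["V"]; vv,uu=np.mgrid[0:400,0:640]; P=ray(f,np.c_[uu.ravel(),vv.ravel()],.075)[:,:2]-C0
    r=np.hypot(*P.T); s=(r<.042)&(V.ravel()>thr)&(m["S"].ravel()<60); return P[s]*1000,V.ravel()[s],np.c_[uu.ravel(),vv.ravel()][s]
if __name__=="__main__":
    f=manip.grab_frame("scene"); np.savez("last.npz",**f)
    Q,v,uv=mark(f)
    for q,a,p in zip(Q,v,uv): print(p,a,np.hypot(*q).round(1),np.degrees(np.arctan2(q[1],q[0])).round(1))
E
python3 mk.py
```

```text
[295 176] 153 40.2 179.6
[296 176] 166 41.3 176.1
[295 177] 158 36.7 177.3
[296 177] 163 37.8 173.5
[297 177] 165 39.1 169.9
[298 177] 164 40.6 166.6
[295 178] 158 33.2 174.5
[296 178] 160 34.4 170.4
[297 178] 159 35.9 166.7
[298 178] 161 37.5 163.2
[299 178] 159 39.2 160.0
[297 179] 157 32.8 162.8
[298 179] 161 34.5 159.2
[299 179] 159 36.4 156.0
[297 180] 162 29.9 158.1
[298 180] 159 31.8 154.5
[299 180] 156 33.8 151.3
[301 180] 177 38.1 145.9
[302 180] 219 40.3 143.7
[297 181] 163 27.2 152.6
[298 181] 161 29.3 149.0
[299 181] 158 31.5 145.9
[300 181] 168 33.7 143.2
[301 181] 167 36.0 140.9
[296 182] 160 22.8 149.8
[297 182] 170 24.9 145.9
[298 182] 162 27.2 142.6
[299 182] 161 29.5 139.8
[294 183] 187 16.3 151.4
[295 183] 225 18.4 145.8
[296 183] 203 20.7 141.5
[297 183] 156 23.0 138.0
[274 184] 178 42.0 -79.0
[292 184] 184 9.8 154.8
[293 184] 224 11.9 145.7
[294 184] 190 14.2 139.4
[290 185] 178 3.6 170.9
[291 185] 228 5.4 145.4
[292 185] 192 7.8 133.9
```

```bash
python3 - <<'E'
from h import *
c=np.array([.017,.028])
for i in range(1,11):
    a=2.6*i; a=np.radians(a); R=np.array([[np.cos(a),-np.sin(a)],[np.sin(a),np.cos(a)]]); print(np.round(c-R@c,4).tolist(),round(a,3))
E
```

```text
[0.0013, -0.0007] 0.045
[0.0026, -0.0014] 0.091
[0.004, -0.002] 0.136
[0.0053, -0.0026] 0.182
[0.0067, -0.0031] 0.227
[0.0082, -0.0035] 0.272
[0.0096, -0.0039] 0.318
[0.0111, -0.0042] 0.363
[0.0125, -0.0044] 0.408
[0.014, -0.0046] 0.454
```

play_rows(jaw=[-1,-1,-1,-1,-1,-1,-1,-1,-1,-1], slide=[[0.0013,-0.0007,0],[0.0026,-0.0014,0],[0.004,-0.002,0],[0.0053,-0.0026,0],[0.0067,-0.0031,0],[0.0082,-0.0035,0],[0.0096,-0.0039,0],[0.0111,-0.0042,0],[0.0125,-0.0044,0],[0.0125,-0.0044,0]], rot=[[0,0,0.045],[0,0,0.091],[0,0,0.136],[0,0,0.182],[0,0,0.227],[0,0,0.272],[0,0,0.318],[0,0,0.363],[0,0,0.408],[0,0,0.408]])

```text
clock: 8.88
tcp_pos: [0.5683, -0.1471, 0.0822]
eef_rot: [-3.044, -0.775, 0.001]
force: [-1.3, -1.2, 1.8]
finger_gap: -0.001
```

```bash
python3 st.py s7; python3 mk.py
```

```text
8.8833 [ 0.5683 -0.1471  0.0822] F tool [-1.7  0.5 -1.8] yaw 28.6 peg angle if contact 118.6 axis est [ 0.5967 -0.1635  0.0822]
[298 177] 155 40.6 166.6
[298 178] 170 37.5 163.2
[298 179] 165 34.5 159.2
[299 179] 164 36.4 156.0
[300 179] 162 38.3 153.1
[301 179] 171 40.4 150.5
[298 180] 169 31.8 154.5
[299 180] 167 33.8 151.3
[300 180] 168 35.9 148.5
[299 181] 163 31.5 145.9
[300 181] 160 33.7 143.2
[299 182] 161 29.5 139.8
[300 182] 160 31.9 137.4
[299 183] 161 27.9 132.9
[300 183] 157 30.4 130.9
[299 184] 161 26.8 125.3
[300 184] 159 29.4 123.9
[301 184] 161 32.0 122.8
[302 184] 198 34.6 121.9
[303 184] 225 37.3 121.0
[304 184] 222 39.9 120.3
[291 185] 176 5.4 145.4
[292 185] 202 7.8 133.9
[293 185] 223 10.3 128.0
[294 185] 223 12.9 124.4
[295 185] 224 15.5 122.0
[296 185] 225 18.1 120.3
[297 185] 216 20.8 119.0
[298 185] 187 23.5 118.0
[299 185] 166 26.1 117.2
[300 185] 168 28.8 116.6
[291 186] 166 4.6 102.3
[293 186] 151 10.0 106.6
```

View pics/s7.png

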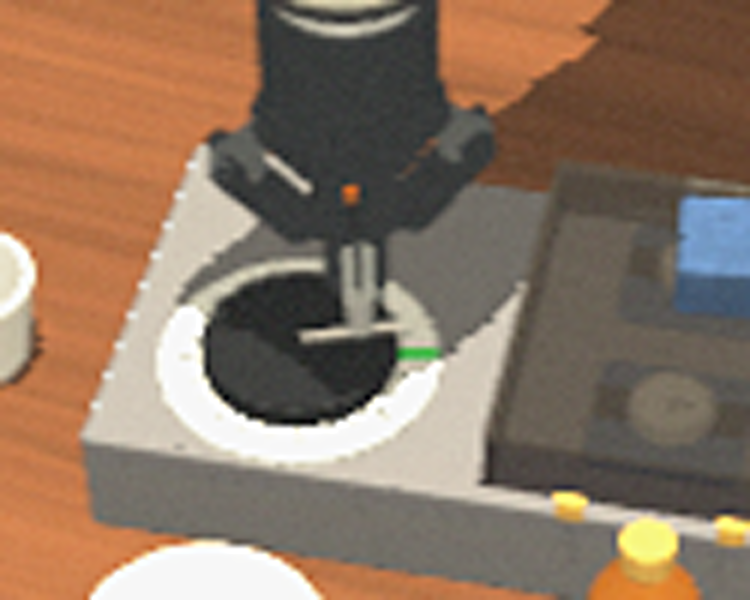

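play_rows(jaw=[-1,-1,-1,-1,-1,-1,-1,-1,-1,-1], slide=[[0.0005,-0.0003,0],[0.001,-0.0006,0],[0.0015,-0.0009,0],[0.002,-0.0011,0],[0.0025,-0.0013,0],[0.0028,-0.0015,0],[0.0028,-0.0015,0],[0.0028,-0.0015,0],[0.0028,-0.0015,0],[0.0028,-0.0015,0]], rot=[[0,0,0.017],[0,0,0.034],[0,0,0.051],[0,0,0.068],[0,0,0.085],[0,0,0.096],[0,0,0.096],[0,0,0.096],[0,0,0.096],[0,0,0.096]])

```text
clock: 9.82
tcp_pos: [0.5703, -0.1444, 0.0822]
eef_rot: [-3.078, -0.626, 0.0]
force: [-2.3, 1.4, 1.2]
finger_gap: -0.005
```

```bash
python3 st.py s8
```

```text
9.8167 [ 0.5703 -0.1444  0.0822] F tool [-1.6 -2.2 -1.2] yaw 23.0 peg angle if contact 113.0 axis est [ 0.5969 -0.1635  0.0822]
```

play_rows(jaw=[-1,-1,-1,-1,-1,-1,-1,-1,-1,-1], slide=[[-0.004,0,0],[-0.008,0,0],[-0.012,0,0],[-0.015,0,0],[-0.015,0,-0.02],[-0.015,0,-0.05],[-0.015,0,-0.08],[-0.015,0,-0.1],[-0.015,0,-0.1],[-0.015,0,-0.1]], rot=[[0,0,0],[0,0,0],[0,0,0],[0,0,0],[0,0,0],[0,0,0],[0,0,0],[0,0,0],[0,0,0],[0,0,0]])

```text
clock: 10.7
tcp_pos: [0.557, -0.1507, 0.1831]
eef_rot: [3.078, 0.625, 0.003]
force: [0.1, 0.5, -1.1]
finger_gap: 0.001
```

```bash
python3 st.py s9; python3 mk.py; python3 - <<'E'
from h import *
print(angles(dict(np.load("last.npz")),"scene")[:2])
E
```

```text
10.7 [ 0.557  -0.1507  0.1831] F tool [ 0.3 -0.4  1.1] yaw 23.0 peg angle if contact 113.0 axis est [ 0.5835 -0.1698  0.1832]
[299 180] 166 33.8 151.3
[300 180] 165 35.9 148.5
[299 181] 167 31.5 145.9
[300 181] 170 33.7 143.2
[301 181] 151 36.0 140.9
[299 182] 159 29.5 139.8
[300 182] 156 31.9 137.4
[301 182] 155 34.3 135.3
[299 183] 158 27.9 132.9
[300 183] 160 30.4 130.9
[301 183] 156 32.9 129.3
[274 184] 166 42.0 -79.0
[299 184] 158 26.8 125.3
[300 184] 156 29.4 123.9
[301 184] 156 32.0 122.8
[291 185] 152 5.4 145.4
[292 185] 170 7.8 133.9
[293 185] 169 10.3 128.0
[294 185] 174 12.9 124.4
[295 185] 203 15.5 122.0
[296 185] 222 18.1 120.3
[297 185] 198 20.8 119.0
[298 185] 168 23.5 118.0
[299 185] 159 26.1 117.2
[300 185] 161 28.8 116.6
[301 185] 166 31.5 116.1
[302 185] 196 34.1 115.6
[303 185] 220 36.8 115.2
[304 185] 223 39.5 114.9
[290 186] 255 2.0 91.4
[291 186] 255 4.6 102.3
[292 186] 183 7.3 105.3
[293 186] 179 10.0 106.6
[294 186] 181 12.6 107.4
[295 186] 165 15.3 108.0
[299 186] 156 26.0 109.0
[300 186] 168 28.7 109.1
(np.float64(112.47103601153964), np.float64(0.0517897051165913))
```

View pics/s9.png

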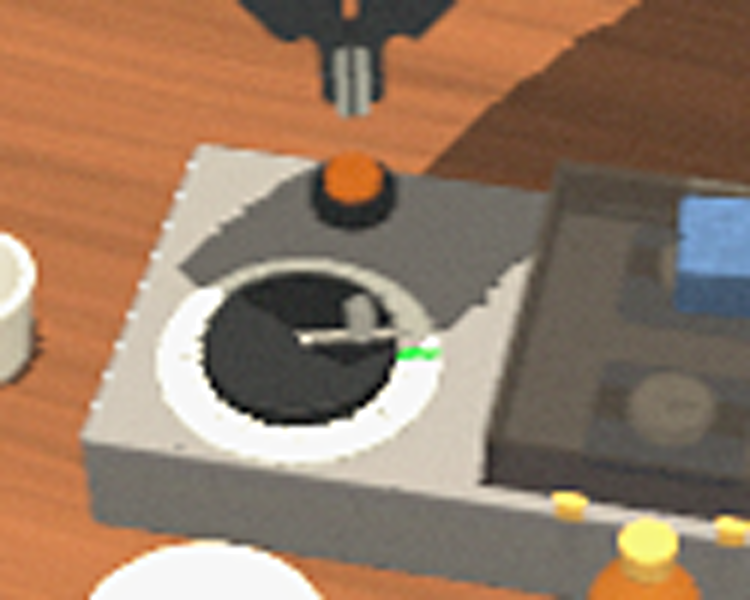

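```bash
python3 - <<'E'
from h import *; from rig import manip
print(totool(manip.state(),[.490,-.179,.15],23))
E
```

```text
(array([-0.0720942 ,  0.0006829 ,  0.03152741]), array([-0.00069594,  0.00064421, -0.00071911]))
```

play_rows(jaw=[-1,-1,-1,-1,-1,-1,-1,-1,-1,-1], slide=[[-0.02,0,0],[-0.04,0.0007,0],[-0.06,0.0007,0],[-0.072,0.0007,0],[-0.072,0.0007,0],[-0.072,0.0007,0],[-0.072,0.0007,0],[-0.072,0.0007,0],[-0.072,0.0007,0],[-0.072,0.0007,0]], rot=[[0,0,0],[0,0,0],[0,0,0],[0,0,0],[0,0,0],[0,0,0],[0,0,0],[0,0,0],[0,0,0],[0,0,0]])

```text
clock: 11.63
tcp_pos: [0.4909, -0.1788, 0.1821]
eef_rot: [-3.078, -0.626, 0.0]
force: [-0.2, 0.9, 0.2]
finger_gap: 0.002
```

```bash
python3 st.py s10; python3 - <<'E'
from mk import *
for n in("scene","top"):
    f=manip.grab_frame(n); np.savez(n+"1.npz",**f); a=f["image"][:,:,::-1]; a=a[130:230,240:365] if n=="scene" else a[175:265,310:420]
    cv2.imwrite(f"pics/{n}11.png",cv2.resize(a,None,fx=6,fy=6,interpolation=cv2.INTER_CUBIC))
    print(n,angles(f,n)[:2])
    V=f["image"].min(2).astype(int)
    m=proj(f,[*(C0+.022*np.array([np.cos(1.97),np.sin(1.97)])),.075])[0].astype(int); print(m)
    print(V[m[1]-6:m[1]+7,m[0]-14:m[0]+14])
E
```

```text
11.6333 [ 0.4909 -0.1788  0.1821] F tool [ 0.1 -0.9 -0.2] yaw 23.0 peg angle if contact 113.0 axis est [ 0.5175 -0.1979  0.1821]
scene (np.float64(111.97546799239888), np.float64(0.05216639476365992))
[297 185]
[[ 66  64  60  61  61  64  64  69  64  65  65  64  60  60  51 123 229 233
  162 136 205 250 248 248 249 245 194 179]
 [ 57  63  63  68  65  63  61  65  62  64  62  59  64  62 149 235 249 249
  223 110 156 253 250 248 248 249 247 195]
 [ 63  66  62  64  64  62  63  65  62  68  62  63  65  60 102 219 249 250
  225 112  66 226 254 249 248 248 249 242]
 [ 61  61  65  62  62  65  60  61  60  63  66  63  58  61  80 139 164 164
  151 103  47  88 209 249 248 247 248 248]
 [ 67  66  62  64  63  67  63  61  62  64  59  56  62  61  76 122 146 142
  139  98  47  37 201 251 248 247 247 248]
 [ 63  64  62  66  62  60  58  57  50  49  50  45  48  48  70 119 144 143
  136 126 117 163 201 248 248 247 247 248]
 [ 64  60  64  61  64  59 106 166 235 252 250 251 255 255 253 141 141 143
  140 255 255 255 255 245 233 243 247 248]
 [ 65  65  60  64  67  62  62 218 255 248 236 236 235 232 198 141 138 
[... 1535 characters left out ...]
189 235 253 252 253 251 252 108 103  98  97  97 250 245 238 174 136 110
   91  97  96  94  95  92  94  92  68  57]
 [186 221 253 253 253 253 252 129  83 198 251 121 154 202 150 106  98  94
   99  92  96  96  94  96  91  82  59  59]
 [184 192 253 253 253 252 161 116 221 251 188 189  75  96 100  98  98  94
   96  96  92  95  97  95  91  69  70  66]
 [186 186 214 252 219 151 107 112 156 167 107 113  95  96  97  97  97  95
   98  96  96  95  95  98  89  63  63  83]
 [187 190 196 149 120 124 122 250 250  79 104 100  98  98  98  96  94  94
   97  95  95  98  98  91  63  60  71  81]
 [186 186 186 160 250 251 251 253 253 223  64 104  99  99  96  97  98  97
   95  99  96  96  97  83  61  62  75  89]]
```

View pics/top11.png

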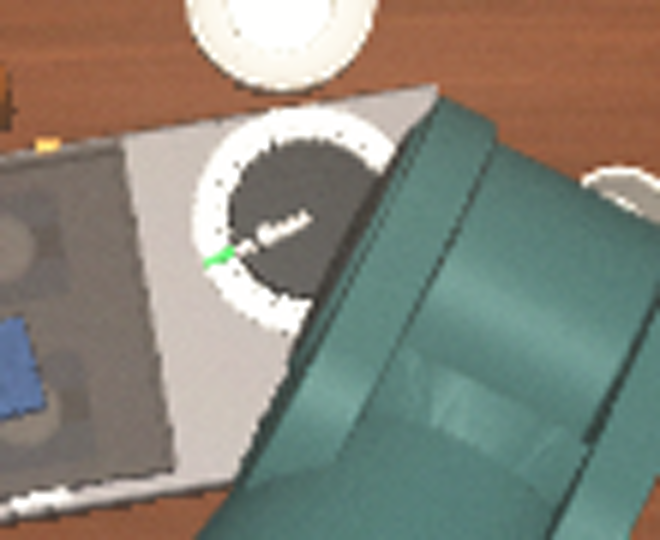

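View pics/scene11.png

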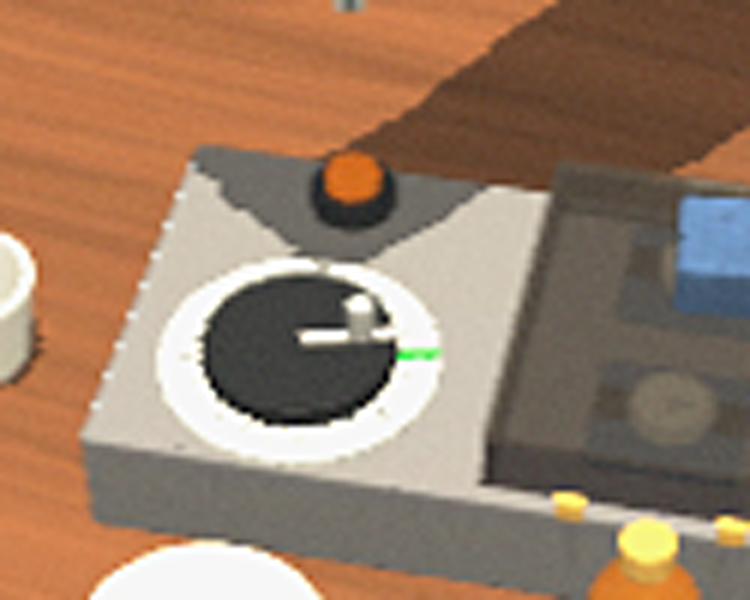

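```bash
cat > fit.py <<'E'
from h import *
def fit(f,n,a0=114):
    V=f["image"].min(2).astype(float); bg=96 if n=="top" else 62
    vv,uu=np.mgrid[0:400,0:640]; uv=np.c_[uu.ravel(),vv.ravel()]; P=(ray(f,uv,.075)[:,:2]-C0)*1000
    a=np.radians(a0); e=np.array([np.cos(a),np.sin(a)]); o=np.array([-e[1],e[0]]); al=P@e; ac=P@o; w=np.clip(V.ravel()-bg-15,0,None)
    out=[]
    for lo,hi in((2,17),(36,41)) :
        k=(al>lo)&(al<hi)&(abs(ac)<6.5); ww=w[k]; out.append(((al[k]*ww).sum()/ww.sum(),(ac[k]*ww).sum()/ww.sum(),ww.sum()))
    print(n,np.round(out,2))
    (x1,y1,_),(x2,y2,_)=out
    print(" dir from slope",a0+np.degrees((y2-y1)/(x2-x1)),"outer via centre",a0+np.degrees(y2/x2),"green",angles(f,n)[0])
if __name__=="__main__":
    for n in("scene","top"): fit(dict(np.load(n+"1.npz")),n)
E
python3 fit.py
```

```text
scene [[9.830e+00 2.000e-01 1.827e+03]
 [3.822e+01 4.400e-01 6.540e+02]]
 dir from slope 114.47909666249679 outer via centre 114.65909524551371 green 111.97546799239888
top [[ 9.850e+00  2.000e-02  1.053e+03]
 [ 3.795e+01 -5.600e-01  3.060e+02]]
 dir from slope 112.83097949634082 outer via centre 113.16192188203355 green 112.67463487574295
```

```bash
python3 - <<'E'
from h import *; from rig import manip
print(totool(manip.state(),[.5568,-.1492,.0825],21.5))
E
```

```text
(array([ 0.07245739, -0.00152569,  0.09969847]), array([-1.12198023e-04,  6.52900207e-05,  2.58291141e-02]))
```

play_rows(jaw=[-1,-1,-1,-1,-1,-1,-1,-1,-1,-1], slide=[[0.035,-0.0015,0],[0.0725,-0.0015,0],[0.0725,-0.0015,0],[0.0725,-0.0015,0.03],[0.0725,-0.0015,0.06],[0.0725,-0.0015,0.08],[0.0725,-0.0015,0.09],[0.0725,-0.0015,0.0995],[0.0725,-0.0015,0.0995],[0.0725,-0.0015,0.0995]], rot=[[0,0,0.026],[0,0,0.026],[0,0,0.026],[0,0,0.026],[0,0,0.026],[0,0,0.026],[0,0,0.026],[0,0,0.026],[0,0,0.026],[0,0,0.026]])

```text
clock: 12.62
tcp_pos: [0.557, -0.1496, 0.0834]
eef_rot: [3.086, 0.585, 0.001]
force: [0.3, -0.5, 0.4]
finger_gap: -0.001
```

```bash
python3 st.py; python3 - <<'E'
from h import *; from rig import manip
print(totool(manip.state(),[.5708,-.1437,.0825],21.5))
E
```

```text
12.6167 [ 0.557  -0.1496  0.0834] F tool [ 0.1  0.6 -0.4] yaw 21.5 peg angle if contact 111.5 axis est [ 0.5831 -0.1694  0.0834]
(array([ 0.01494256, -0.00042258,  0.00089034]), array([ 0.00042624, -0.00042681, -0.00048828]))
```

play_rows(jaw=[-1,-1,-1,-1,-1,-1,-1,-1,-1,-1], slide=[[0.003,0,0],[0.006,0,0],[0.009,0,0],[0.011,0,0],[0.012,0,0],[0.013,0,0],[0.014,0,0],[0.0149,0,0],[0.0149,0,0],[0.0149,0,0]], rot=[[0,0,0],[0,0,0],[0,0,0],[0,0,0],[0,0,0],[0,0,0],[0,0,0],[0,0,0],[0,0,0],[0,0,0]])

```text
clock: 13.45
tcp_pos: [0.5704, -0.1439, 0.0827]
eef_rot: [-3.087, -0.585, 0.0]
force: [-1.6, -0.5, 0.7]
finger_gap: -0.002
```

```bash
python3 st.py
```

```text
13.45 [ 0.5704 -0.1439  0.0827] F tool [-1.6 -0.1 -0.7] yaw 21.5 peg angle if contact 111.5 axis est [ 0.5965 -0.1637  0.0827]
```

play_rows(jaw=[-1,-1,-1,-1,-1,-1,-1,-1,-1,-1], slide=[[-0.004,0,0],[-0.008,0,0],[-0.012,0,0],[-0.015,0,0],[-0.015,0,-0.02],[-0.015,0,-0.05],[-0.015,0,-0.08],[-0.04,0,-0.09],[-0.075,0,-0.09],[-0.075,0,-0.09]], rot=[[0,0,0],[0,0,0],[0,0,0],[0,0,0],[0,0,0],[0,0,0],[0,0,0],[0,0,0],[0,0,0],[0,0,0]])

```text
clock: 14.28
tcp_pos: [0.4971, -0.1723, 0.1736]
eef_rot: [3.086, 0.583, -0.001]
force: [0.6, 0.1, -0.3]
finger_gap: 0.004
```

```bash
python3 st.py; python3 - <<'E'
from h import *; from fit import fit; from rig import manip
for n in("scene","top"):
    f=manip.grab_frame(n); np.savez(n+"2.npz",**f); a=f["image"][:,:,::-1]; a=a[130:230,240:365] if n=="scene" else a[175:265,310:420]
    cv2.imwrite(f"pics/{n}12.png",cv2.resize(a,None,fx=6,fy=6,interpolation=cv2.INTER_CUBIC)); fit(f,n,112.5)
print(totool(manip.state(),[.490,-.179,.10],21.5))
E
```

```text
14.2833 [ 0.4971 -0.1723  0.1736] F tool [0.6 0.1 0.3] yaw 21.4 peg angle if contact 111.4 axis est [ 0.5231 -0.1922  0.1736]
scene [[9.810e+00 4.100e-01 1.849e+03]
 [3.806e+01 1.060e+00 6.230e+02]]
 dir from slope 113.83203297683055 outer via centre 114.09964649396662 green 111.78865715193116
top [[1.009e+01 2.000e-01 1.124e+03]
 [3.795e+01 4.300e-01 3.070e+02]]
 dir from slope 112.96921413993913 outer via centre 113.1534287175551 green 112.68282043064961
(array([-0.01203016,  0.00301151,  0.07320812]), array([ 0.00046376, -0.00054551, -0.00193287]))
```

View pics/scene12.png

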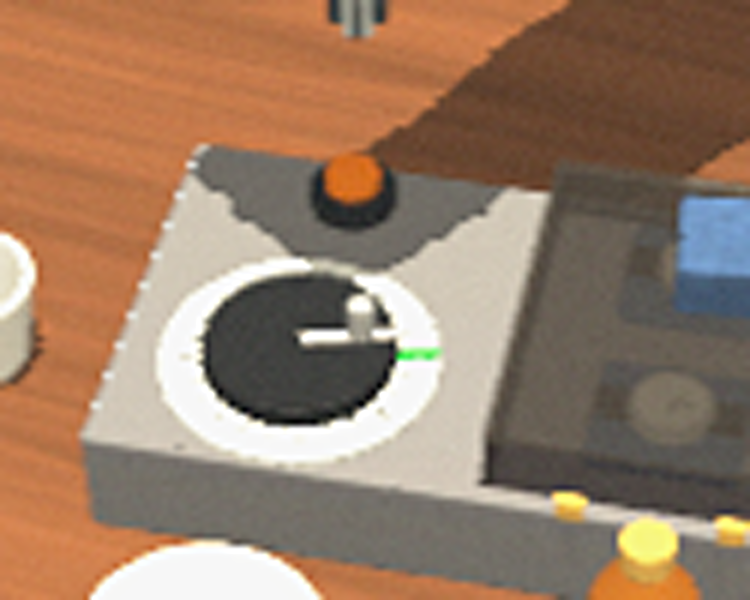

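View pics/top12.png

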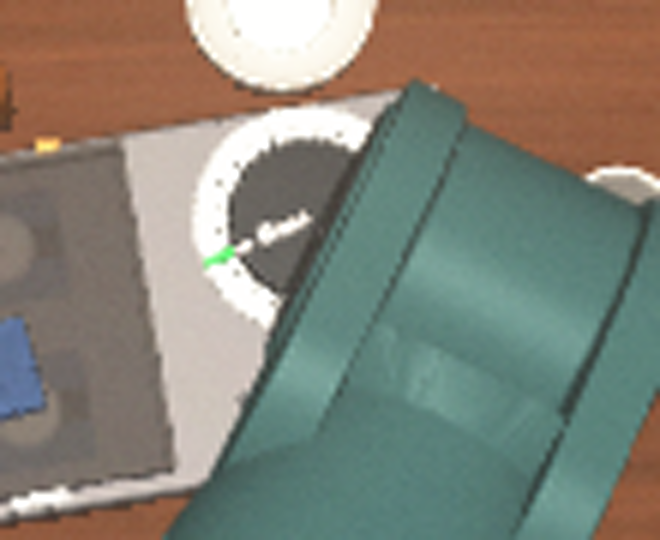

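play_rows(jaw=[-1,-1,-1,-1,-1,-1,-1,-1,-1,-1], slide=[[-0.006,0.0015,0],[-0.012,0.003,0],[-0.012,0.003,0.02],[-0.012,0.003,0.04],[-0.012,0.003,0.06],[-0.012,0.003,0.073],[-0.012,0.003,0.08],[-0.012,0.003,0.085],[-0.012,0.003,0.085],[-0.012,0.003,0.085]], rot=[[0,0,0],[0,0,0],[0,0,0],[0,0,0],[0,0,0],[0,0,0],[0,0,0],[0,0,0],[0,0,0],[0,0,0]])

```text
clock: 15.22
tcp_pos: [0.491, -0.1787, 0.0882]
eef_rot: [3.086, 0.585, 0.0]
force: [0.2, -1.2, -0.8]
finger_gap: 0.003
```

```bash
python3 st.py s13
```

```text
15.2167 [ 0.491  -0.1787  0.0882] F tool [-0.3  1.2  0.8] yaw 21.5 peg angle if contact 111.5 axis est [ 0.5171 -0.1985  0.0882]
```

View pics/s13.png

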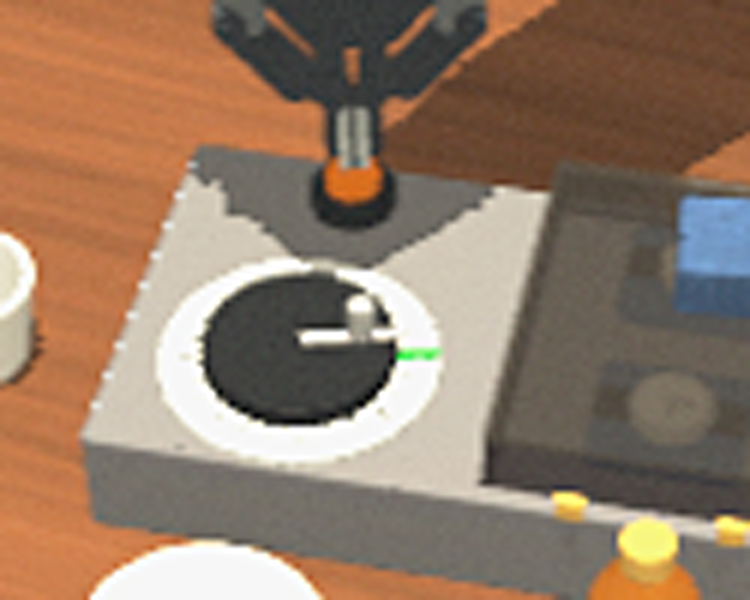

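Finger is centred just over the button (352,165 in the zoom). Next I press in 1 mm steps and watch the force.

play_rows(jaw=[-1,-1,-1,-1,-1,-1,-1,-1,-1,-1], slide=[[0,0,0.001],[0,0,0.002],[0,0,0.003],[0,0,0.004],[0,0,0.005],[0,0,0.006],[0,0,0.007],[0,0,0.008],[0,0,0.008],[0,0,0.008]], rot=[[0,0,0],[0,0,0],[0,0,0],[0,0,0],[0,0,0],[0,0,0],[0,0,0],[0,0,0],[0,0,0],[0,0,0]])

```text
clock: 16.1
tcp_pos: [0.4907, -0.1786, 0.0798]
eef_rot: [3.087, 0.585, -0.0]
force: [-0.2, -1.0, 3.0]
finger_gap: -0.002
```

```bash
python3 st.py
```

```text
16.1 [ 0.4907 -0.1786  0.0798] F tool [-0.5  0.8 -3. ] yaw 21.5 peg angle if contact 111.5 axis est [ 0.5168 -0.1984  0.0798]
```

play_rows(jaw=[-1,-1,-1,-1,-1,-1,-1,-1,-1,-1], slide=[[0,0,0.001],[0,0,0.001],[0,0,0.002],[0,0,0.002],[0,0,0.003],[0,0,0.003],[0,0,0.003],[0,0,0.003],[0,0,0.003],[0,0,0.003]], rot=[[0,0,0],[0,0,0],[0,0,0],[0,0,0],[0,0,0],[0,0,0],[0,0,0],[0,0,0],[0,0,0],[0,0,0]])

```text
clock: 16.93
tcp_pos: [0.4907, -0.1786, 0.0768]
eef_rot: [3.087, 0.585, 0.0]
force: [-0.7, -0.1, 3.2]
finger_gap: 0.003
```

```bash
python3 st.py s14
```

```text
16.9333 [ 0.4907 -0.1786  0.0768] F tool [-0.7 -0.1 -3.2] yaw 21.5 peg angle if contact 111.5 axis est [ 0.5168 -0.1984  0.0768]
```

View pics/s14.png

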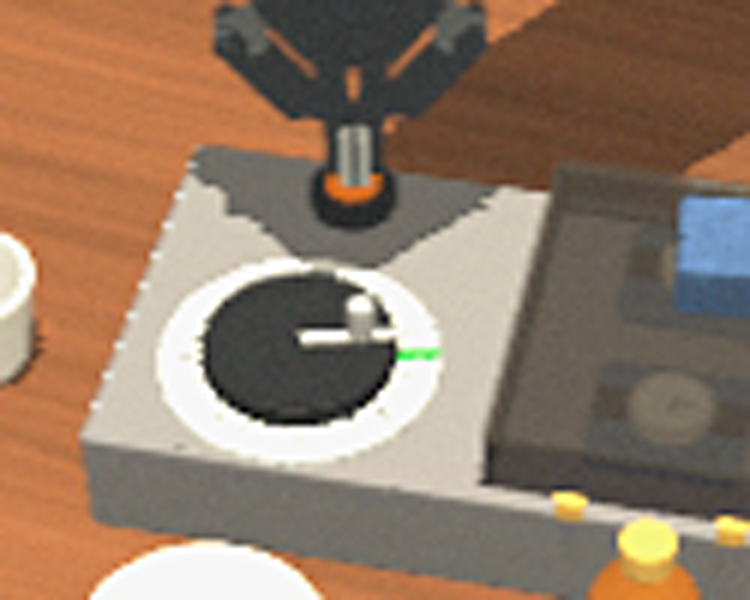

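play_rows(jaw=[-1,-1,-1,-1,-1,-1,-1,-1,-1,-1], slide=[[0,0,0.0005],[0,0,0.001],[0,0,0.0015],[0,0,0.002],[0,0,0.002],[0,0,0.002],[0,0,0.002],[0,0,0.002],[0,0,0.002],[0,0,0.002]], rot=[[0,0,0],[0,0,0],[0,0,0],[0,0,0],[0,0,0],[0,0,0],[0,0,0],[0,0,0],[0,0,0],[0,0,0]])

```text
clock: 17.82
tcp_pos: [0.4908, -0.1786, 0.0757]
eef_rot: [3.086, 0.585, 0.001]
force: [-5.7, 1.8, 21.1]
finger_gap: 0.0
```

```bash
python3 st.py
```

```text
17.8167 [ 0.4908 -0.1786  0.0757] F tool [ -4.6  -3.7 -21.1] yaw 21.5 peg angle if contact 111.5 axis est [ 0.5169 -0.1985  0.0757]
```

play_rows(jaw=[-1,-1,-1,-1,-1,-1,-1,-1,-1,-1], slide=[[0,0,-0.003],[0,0,-0.006],[0,0,-0.01],[0,0,-0.02],[0,0,-0.04],[0,0,-0.07],[0,0,-0.1],[0,0,-0.13],[0,0,-0.16],[0,0,-0.16]], rot=[[0,0,0],[0,0,0],[0,0,0],[0,0,0],[0,0,0],[0,0,0],[0,0,0],[0,0,0],[0,0,0],[0,0,0]])

```text
clock: 18.65
tcp_pos: [0.4922, -0.1794, 0.2398]
eef_rot: [3.082, 0.585, 0.008]
force: [0.5, 0.2, 0.1]
finger_gap: -0.0
```

```bash
python3 st.py; python3 - <<'E'
from h import *; from fit import fit; from rig import manip
for n in("scene","top"):
    f=manip.grab_frame(n); a=f["image"][:,:,::-1]
    cv2.imwrite(f"pics/{n}15.png",a); fit(f,n,112.5)
    if n=="scene": cv2.imwrite("pics/s15z.png",cv2.resize(a[130:230,240:365],None,fx=6,fy=6,interpolation=cv2.INTER_CUBIC))
E
```

```text
18.65 [ 0.4922 -0.1794  0.2398] F tool [ 0.5  0.  -0.1] yaw 21.5 peg angle if contact 111.5 axis est [ 0.5183 -0.1992  0.24  ]
scene [[9.810e+00 4.200e-01 1.841e+03]
 [3.807e+01 1.040e+00 6.200e+02]]
 dir from slope 113.76614234274156 outer via centre 114.06646594631646 green 111.97575945257361
top [[1.012e+01 1.900e-01 1.109e+03]
 [3.796e+01 4.100e-01 3.060e+02]]
 dir from slope 112.94354568103968 outer via centre 113.11941902104701 green 112.66715337139534
```

View pics/s15z.png

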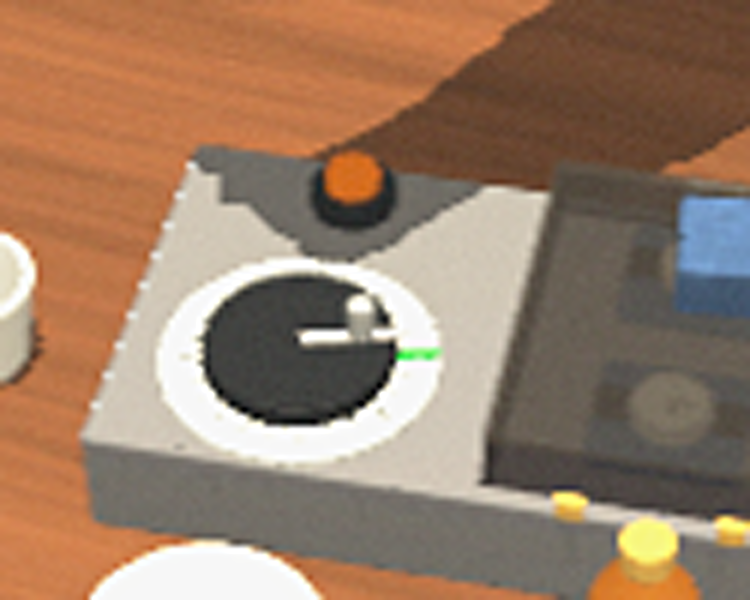

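View pics/scene15.png

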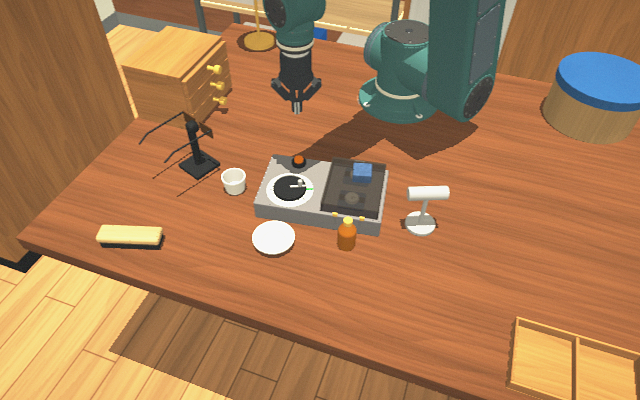

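The button is up again at zoom (352,178). The mark still points at the green line, the lid is shut, nothing has shifted, and the arm is clear.

```bash
python3 -c "
from rig import manip; print(manip.finish_job())"
```

```text
the job is handed in; nothing more can be done
None
```

I set the dial, pressed the start button to its stop and released it, and handed the job in at about 19 s of the 67 s allowed. The hand-in gives no verdict, so whether it passed is not confirmed.

- **Dial:** I pushed the peg about 168° clockwise with the shut fingertips, then nudged it once more. The measured force stayed around 3 N whenever I read it.
- **Alignment:** The two cameras disagree slightly. The top view puts the mark about 0.4° short of the green line, and the scene view about 2° short. Both are inside the 4.5° limit, and neither reading changed after the button press.
- **Start button:** I pressed until the force rose sharply to 21 N at a tool height of 75.7 mm. By my estimate that is about 6 mm of travel, though I could not read the joint directly. After release the button looked fully up.
- **Everything else:** In the last picture the lid is shut and the loose things look where they were at the start. I compared them by eye only. The arm ended clear at 0.24 m, with close to zero force on the tool.

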